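# Refit the filter panel of a bench fume extractor

## Task

The pleated filter panel has been cleaned: put it back in the pocket on top of the grey fume extractor. Tilt it to hook its orange tongue under the steel lip at the rear of the pocket, lower the front edge until the panel lies flat (do not let it drop), then swing the black-knobbed catch fully round over the panel's front edge to lock it. Leave the blue-handled iron, the red wax tin and the spring clamp where they are.

Things in the scene. Friction and masses are not known exactly. Their poses are not given: they have to be found in the camera images.
- filter_panel: Loose filter panel, 0.2 kg (may vary by a third): white frame 130 mm (x) by 124 mm (y), 8 mm thick, dark pleats. Starts flat on the table, right way up. Origin at the centre of its underside, z up out of its top face. Its last 16 mm towards +x is an orange tongue only 5 mm thick, underside flush with the panel's.
- grip (a point): Middle of the panel's stiff white grip rib, 20 mm above the panel's origin, over the panel's centre of mass. The rib is 12 mm thick in the panel's x, 70 mm long in its y, and stands from 8 to 32 mm above the panel's underside. Pinch it across x from above.
- tongue (a point): Middle of the tongue's lower outer edge, 65 mm from the panel's origin along its +x, z = 0 of the panel.
- front_edge (a point): Middle of the panel's lower front edge, 65 mm from the panel's origin along its -x.
- extractor: Fixed fume extractor: grey box 190 mm (x) by 170 mm (y). Origin under its centre on the table, x towards its rear (away from the robot), z up. In its top is the panel's pocket: x = -58.5 mm (front wall) to +75 mm (rear wall), y = +-64.5 mm (side walls bevelled at the top). A ledge all round, 60 mm above the table, carries the panel. Front and side rims are 68 mm high: flush with the seated panel.
- lip_edge (a point): Middle of the steel lip's lower front edge (extractor frame x = 63, y = 0, z = 70 mm). The lip is 134 mm long in y, 3 mm thick, and covers the last 12 mm of the pocket in x, with 10 mm between its underside and the ledge. In front of it the pocket is open for 121.5 mm, less than the panel: the panel goes in tongue first and tilted (about 15 degrees), slides rearwards under the lip, then lowers.
- pocket (a point): Centre of the pocket at ledge height (extractor frame x = 8.25, y = 0, z = 60 mm); the seated panel's origin lies within about 2 mm of it.
- catch_pivot (a point): Upright axis of the swing catch on the front rim, 18 mm in front of the pocket's front wall (extractor frame x = -76.5, y = 0, z = 70 mm, the underside of its steel arm). The arm is 5 mm thick, 14 mm wide, its tip 41 mm from the axis; it turns 2 mm above the seated panel's top face and jams on the panel if that is not down.
- catch_knob (a point): Middle of the catch's upright black knob, 12 mm in diameter and 16 mm tall (from 75 to 91 mm above the table), with a red top, fixed on the arm 26 mm from the pivot axis. Pinch it from above or push it round.
- catch (a joint): Angle of the swing catch, rad: at 0 its arm points to the extractor's +y, along the front rim; negative swings it out to the front (stop at -0.7); it closes clockwise seen from above, and at 1.57 (stop) points to +x over the panel's front edge. Light friction, about 2 N at the knob; stays where it is left. Starts open, between -0.6 and 0.1.
- hot_iron: Blue-handled hot iron, 24 x 282 x 24 mm, lying loose on the table; bystander.
- wax_tin: Round tin with a red lid, 70 mm across, 24 mm high, loose; bystander.
- spring_clamp: Red spring clamp, 50 x 98 x 18 mm, lying loose; bystander.

How it is judged:
By the outcome, as a careful person would: the job done as asked, in the order asked, and still so for the second after the job is handed in, with the robot touching nothing.
It also fails if it takes over 46 s, if anything falls off the work surface, if the arm or the gripper's body presses on something with over 40 N, if the wrist force passes 120 N, or if a joint passes its speed limit or range.

## Robot

A 6-joint arm with a two-finger parallel gripper is mounted at the origin on a cart in front of the work surface, level with it; the furniture and walls round the work are solid. World frame = base frame: x ahead of the robot, y to its left, z up, the work surface at z = 0. Lengths are in mm, angles in degrees, forces in N, time in s.
With the tool pointing down it reaches from about 300 to 850 mm from the base axis. Payload 4.2 kg.
Tool frame: the origin (TCP) lies at the very end of the fingers, on their centre line; the grasp point (between the pads) lies 19 mm behind it; z points along the fingers, y is the line along which they close (so a half turn about z gives the same grasp; the last joint's range is limited). The gripper opens to 91 mm and grips with 3 to 60 N. Pads are 32 mm wide; open, the fingers measure 118 mm over their backs; the gripper's body (76 mm by 178 mm) begins 60 mm behind the grasp point.
Start: joints at [-64.802, 18.312, 89.639, -0, 72.044, -1.146], TCP at [255.173, -515.296, 213.976] pointing down, gripper open.
Joint ranges: [-177.97, 177.97], [-48.28, 115.42], [12.27, 149.76], [-77.06, 257.06], [2.81, 150.46], [-146.56, 146.56]. Speed limits (degrees/s): [147.25, 147.25, 180, 180, 180, 180].

## Interface

Orientations are given as a 3x3 rotation matrix whose columns are the frame's x, y, z axes.
In Python, from workcell import manip gives the robot as it stands.
- The arm moves only by the shell command python3 inch.py FILE [FORCE], which reads ROWS from the file FILE. ROWS is one flat JSON list of numbers that holds 1 to 20 rows one after another, with no inner brackets; each row has 7 numbers: dx, dy, dz in shares of the most that a row can go, 1 being 62.5 mm, then a rotation vector rx, ry, rz in units of 2 degrees, then the finger opening in mm; each row shifts and turns the commanded pose from where the row before left it, along the tool's axes as they then stand; what a row does not reach is not made up. A row lasts 1/8 s, in which the tool goes at most 62.5 mm and 10.7 degrees, less where a joint would pass 70% of its speed; a pose out of reach is approached as far as the arm can. The fingers move at their own pace and stop on an object; FORCE is the grip in N (left out, the last holds). Time passes only in rows, so rows that do not move let the fingers close. It prints the time, the measured TCP pose, the force, the opening and the grip force at its end. Input that does not fit is refused with a message, and nothing moves.
- manip.get_state(): the state, without advancing time (a new reading comes with each control period).
- manip.grab_frame(name): name is "scene" or "top"; returns a dict with "color" (400x640x3 uint8, red, green, blue), "depth" (400x640 float32, mm along the optical axis (not along the pixel's ray), 0 where there is no reading), "vertical_fov" (degrees; the focal length in pixels is half the picture's height over the tangent of half this angle, whatever the lens; pixels are square), "cx", "cy" (the principal point, pixels), "rvec" (rotation vector, rad) and "tvec" (3), from world to camera coordinates, as OpenCV has them. Camera axes: x right, y down, z forward; pixel columns grow to the right and rows downward; lengths in mm; the calibration is good to about 2 mm. A picture is of the moment at which its call begins.
- manip.sign_off(): hands the job in; it is judged then, once.
The state is a dict: "clock": time; "qpos": joint angles; "joint_vel": joint speeds; "effort": joint torques, N m; "tool_pos": TCP position; "ee_rot": TCP orientation; "contact_force": force on the tool from outside, world axes, zero at the start; "moment": the same for the moment, N m; "gripper_width": finger opening in mm; "finger_force": force on a finger pad.
Only numpy, scipy, OpenCV 4.12 (cv2) and the standard library are available. Lean on these libraries where they do the work, as an engineer would, in place of code of your own. Each camera call takes 0.05 s, during which the arm holds its last target. There are 200 camera calls.

## Working session

There is one attempt and no reset: what is moved stays moved. The work goes in short steps, Python scripts to look and compute and a shell command to move; the robot and the scene stay as the last step left them, time stands still between calls to the robot, and variables do not carry over. Pictures are saved under pics/ and viewed, at most 10 in all, crops included, and the job is handed in when it is done.

```bash
ls; mkdir -p pics
cat > h.py <<'E'
import numpy as np, cv2
from workcell import manip
def cam(n):
    f=manip.grab_frame(n); c=f["color"]; h=c.shape[0]
    F=h/2/np.tan(np.radians(f["vertical_fov"])/2)
    K=np.array([[F,0,f["cx"]],[0,F,f["cy"]],[0,0,1]])
    R=cv2.Rodrigues(np.array(f["rvec"],float))[0]; t=np.array(f["tvec"],float).ravel()
    return f,K,R,t
def save(f,n): cv2.imwrite("pics/"+n+".png",f["color"][:,:,::-1])
def ray(K,R,t,uv,z):
    uv=np.atleast_2d(uv).astype(float); d=np.c_[uv,np.ones(len(uv))]@np.linalg.inv(K).T@R
    o=-R.T@t; return o+d*((z-o[2])/d[:,2])[:,None]
def cloud(f,K,R,t):
    D=f["depth"]; v,u=np.mgrid[:D.shape[0],:D.shape[1]]
    p=np.stack([u,v,np.ones_like(u)],-1)@np.linalg.inv(K).T*D[...,None]
    return (p-t)@R
def proj(K,R,t,P):
    q=(np.atleast_2d(P)@R.T+t)@K.T; return q[:,:2]/q[:,2:]
E
python3 - <<'E'
from h import *
for n in("top","scene"):
    f,K,R,t=cam(n); save(f,n+"0"); print(n,K[0,0],-R.T@t,R[2])
print(manip.get_state())
E
```

```text
inch.py
pics
workcell.py
top 369.91137566617857 [ 462.94303927   44.64683155 1185.29360199] [ 0.0687993   0.0250561  -0.99731582]
scene 460.25388868346334 [-294.48093725  459.44530918 1203.05469348] [ 0.57989588 -0.27413895 -0.76718225]
{'clock': 0.1, 'qpos': array([-6.47999778e+01,  1.83475430e+01,  8.96972711e+01,  7.04021681e-04,
        7.20442358e+01, -1.14701388e+00]), 'joint_vel': array([-0.10022044, -0.19853761, -0.27109884,  0.039634  ,  0.10128848,
        0.01767892]), 'effort': array([ 4.20868373e-04, -4.13333702e+01, -2.32509685e+01,  7.29173748e-02,
        4.22173133e-02, -5.98773067e-05]), 'tool_pos': array([ 254.99770505, -514.87867095,  213.22325096]), 'ee_rot': array([[ 8.96124095e-01,  4.43803089e-01, -6.51175792e-04],
       [ 4.43803565e-01, -8.96122985e-01,  1.41127085e-03],
       [ 4.27927682e-05, -1.55366795e-03, -9.99998792e-01]]), 'contact_force': array([-1.12442944,  0.57864438, -0.07856113]), 'moment': array([-0.05989367, -0.01688808, -0.00475337]), 'finger_force': 0.0, 'gripper_width': 91.20909939427402}
```

View pics/top0.png

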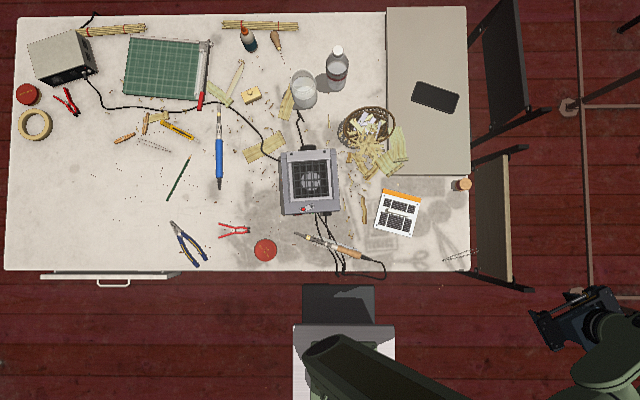

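View pics/scene0.png

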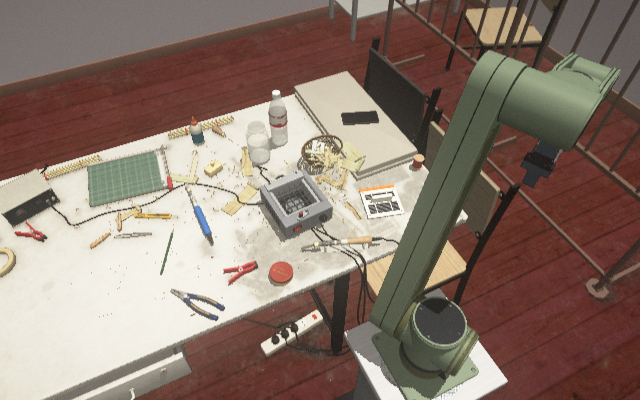

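The top view shows the panel at about (398,213) with its orange tongue up, the extractor at (311,180) and the catch near (307,210). I'll zoom in and measure.

Run:
```python
from h import *
f,K,R,t=cam("top"); g,K2,R2,t2=cam("scene")
a=cv2.resize(f["color"][140:245,270:430],None,fx=5,fy=5,interpolation=cv2.INTER_CUBIC)
b=cv2.resize(g["color"][160:250,250:410],None,fx=5,fy=5,interpolation=cv2.INTER_CUBIC)
cv2.imwrite("pics/topz.png",a[:,:,::-1]); cv2.imwrite("pics/scz.png",b[:,:,::-1])
for nm,(f,K,R,t) in dict(top=(f,K,R,t),scene=(g,K2,R2,t2)).items():
    P=cloud(f,K,R,t); c=f["color"]; hsv=cv2.cvtColor(c,cv2.COLOR_RGB2HSV)
    box=(P[...,0]>380)&(P[...,0]<720)&(P[...,1]>-80)&(P[...,1]<190)
    m=(P[...,2]>63)&(P[...,2]<76)&box&(f["depth"]>0)
    n,l,s,_=cv2.connectedComponentsWithStats(cv2.morphologyEx(m.astype(np.uint8),cv2.MORPH_CLOSE,np.ones((3,3))))
    k=1+np.argmax(s[1:,4]); q=P[(l==k)&m]; print(nm,"rim",len(q),cv2.minAreaRect(q[:,:2].astype(np.float32)),np.median(q[:,2]))
    o=(hsv[...,0]>5)&(hsv[...,0]<22)&(hsv[...,1]>190)&(hsv[...,2]>180)
    n,l,s,ce=cv2.connectedComponentsWithStats(o.astype(np.uint8))
    for i in range(1,n):
        if s[i,4]>12: print("orange",s[i],ce[i],cv2.minAreaRect(np.argwhere(l==i)[:,::-1].astype(np.float32)),ray(K,R,t,ce[i],5))
    r=((hsv[...,0]<6)|(hsv[...,0]>174))&(hsv[...,1]>170)&(hsv[...,2]>110)
    n,l,s,ce=cv2.connectedComponentsWithStats(r.astype(np.uint8))
    for i in range(1,n):
        p=ray(K,R,t,ce[i],91)[0]
        if s[i,4]>3 and 400<p[0]<560 and -100<p[1]<200: print("red",s[i],ce[i],p)
```

```text
top rim 1728 ((606.2928466796875, 102.08004760742188), (206.03839111328125, 169.81861877441406), 3.9968786239624023) 69.64016570864453
orange [382 189  38  13 129] [400.20155039 195.10077519] ((400.84857177734375, 195.1929473876953), (38.06965637207031, 3.8005239963531494), 14.931416511535645) [[ 558.77326028 -183.25027394    5.        ]]
red [302 208   3   3   8] [302.875 208.875] [511.49288417 121.01414568  91.        ]
scene rim 1191 ((596.064697265625, 100.43342590332031), (198.23927307128906, 171.8823699951172), 3.0971975326538086) 68.03162498709882
```

View pics/topz.png

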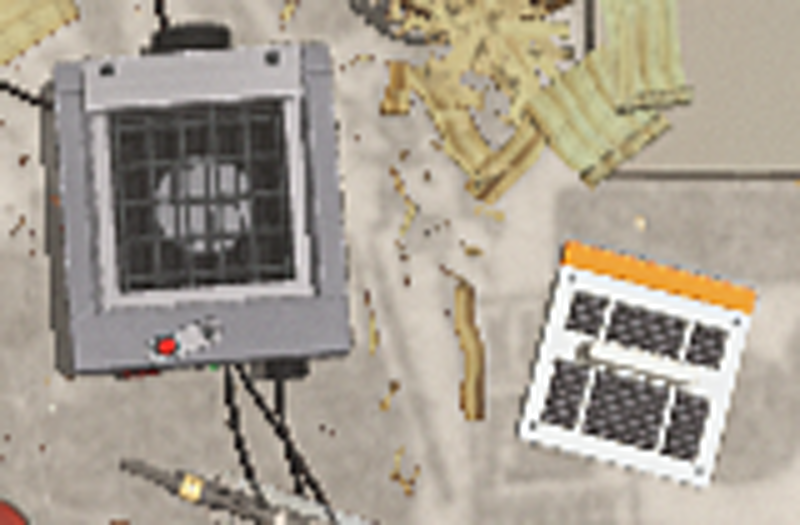

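View pics/scz.png

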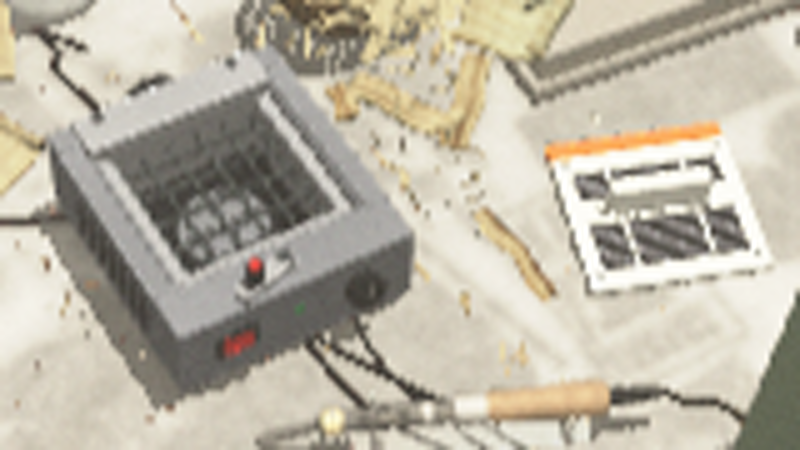

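The zooms show panel corners at about (566,241), (756,292), (712,487) and (518,438) in the 5x top crop. The lip front edge runs (85,108) to (302,97), and the red knob top is at (166,345). Next I'll turn these into world positions.

Run:
```python
from h import *
f,K,R,t=cam("top"); g,K2,R2,t2=cam("scene")
def up(z,o): return (np.array(z,float)+.5)/5-.5+np.array(o)
# panel
c=[ray(K,R,t,up(p,(270,140)),z)[0] for p,z in zip([(566,241),(756,292),(712,487),(518,438)],[5,5,8,8])]
c=np.array(c); print("panel top",c.round(1).tolist(),[np.linalg.norm(c[i]-c[i-1]).round(1) for i in range(4)],c.mean(0), "yaw",np.degrees(np.arctan2(*((c[0]+c[1]-c[2]-c[3])[[1,0]]))),np.degrees(np.arctan2(*((c[0]+c[3]-c[1]-c[2])[[1,0]])))-90)
c=[ray(K2,R2,t2,up(p,(250,160)),z)[0] for p,z in zip([(548,160),(720,124),(772,267),(592,294)],[0,5,0,0])]
c=np.array(c); print("panel sc",c.round(1).tolist(),c.mean(0), "yaw",np.degrees(np.arctan2(*((c[0]+c[1]-c[2]-c[3])[[1,0]]))))
# white mask in top
for nm,(f,K,R,t) in dict(top=(f,K,R,t),scene=(g,K2,R2,t2)).items():
    P=cloud(f,K,R,t)
    q=P[(P[...,2]>24)&(P[...,2]<40)&(P[...,0]>440)&(P[...,0]<560)&(P[...,1]>-280)&(P[...,1]<-90)]
    if len(q)>5: print(nm,"rib",len(q),q.mean(0),cv2.minAreaRect(q[:,:2].astype(np.float32)))
    m=((P[...,2]>58)&(P[...,2]<80)&(P[...,0]>480)&(P[...,0]<720)&(P[...,1]>0)&(P[...,1]<200)&(f["depth"]>0))
    uv=np.argwhere(m)[:,::-1]; w=ray(K,R,t,uv,68); w=w[:,:2]
    # coarse frame, yaw ~4deg
    th=np.radians(3.5); A=np.array([[np.cos(th),-np.sin(th)],[np.sin(th),np.cos(th)]]); l=w@A
    def edge(a,s):  # extreme of axis a, sign s, binned by other
        b=1-a; mid=np.median(l[:,b]); out=[]
        for x in np.arange(mid-66,mid+66,4):
            k=abs(l[:,b]-x)<2.5
            if k.any(): out.append((x,s*np.max(s*l[k,a])))
        o=np.array(out); r=o[:,1]-np.median(o[:,1]); o=o[abs(r)<5]; p=np.polyfit(o[:,0]-mid,o[:,1],1); return p.round(3),len(o)
    for n,a,s in(("front",0,-1),("rear",0,1),("left",1,1),("right",1,-1)): print(nm,n,edge(a,s))
# lip/knob
for z,p in((73,(85,108)),(73,(302,97)),(91,(166,345)),(75,(215,327))): print("top",p,ray(K,R,t,up(p,(270,140)),z) if 0 else ray(*(lambda q:(q[1],q[2],q[3]))(cam("top")),up(p,(270,140)),z))
print("knob sc",ray(K2,R2,t2,up((255,265),(250,160)),88))
```

```text
panel top [[582.3, -128.3, 5.0], [549.4, -248.2, 5.0], [426.1, -217.6, 8.0], [456.9, -96.1, 8.0]] [np.float64(129.5), np.float64(124.3), np.float64(127.1), np.float64(125.3)] [ 503.64487182 -172.58576419    6.5       ] yaw -14.171913911640358 -14.784518202155652
panel sc [[570.4, -127.6, 0.0], [543.7, -248.9, 5.0], [424.2, -215.3, 0.0], [456.5, -96.7, 0.0]] [ 498.70710007 -172.15234433    1.25      ] yaw -15.460862209509989
top rib 90 [ 504.32018967 -171.39497102   31.77899439] ((504.6041564941406, -171.3553009033203), (68.97960662841797, 11.772939682006836), 74.76690673828125)
top front (array([-1.10000e-02,  5.09386e+02]), 33)
top rear (array([-1.10000e-02,  6.97839e+02]), 25)
top left (array([1.10000e-02, 1.48424e+02]), 33)
top right (array([ 1.3000e-02, -1.8737e+01]), 33)
scene rib 79 [ 500.1611192  -170.11247624   30.06785878] ((500.2374572753906, -170.42288208007812), (69.26172637939453, 16.50444793701172), 77.40696716308594)
scene front (array([-1.30000e-02,  5.01358e+02]), 33)
scene rear (array([-3.00000e-03,  6.98738e+02]), 29)
scene left (array([1.70000e-02, 1.50121e+02]), 33)
scene right (array([ 7.0000e-03, -1.8929e+01]), 33)
top (85, 108) [[657.56709724 172.28371911  73.        ]]
top (302, 97) [[663.69526566  40.22721242  73.        ]]
top (166, 345) [[512.30903751 121.23909867  91.        ]]
top (215, 327) [[523.82628363  92.86804231  75.        ]]
knob sc [[511.18228103 119.30681601  88.        ]]
```

```bash
cat >> h.py <<'E'
from scipy.spatial.transform import Rotation as Ro
def tool(yaw,tilt=0): # tool y = panel x, z down; tilt = tongue down
    c,s=np.cos(np.radians(yaw)),np.sin(np.radians(yaw))
    A=np.array([[-s,c,0],[c,s,0],[0,0,-1.]])
    return A@Ro.from_rotvec([tilt,0,0],degrees=True).as_matrix()
def delta(p,Rt,s=None):
    s=s or manip.get_state(); R0=s["ee_rot"]
    rv=Ro.from_matrix(R0.T@Rt).as_rotvec(degrees=True)
    d=np.array(p)-s["tool_pos"]
    print("d start axes",(R0.T@d).round(2),"d end axes",(Rt.T@d).round(2),"rv",rv.round(2))
E
python3 - <<'E'
from h import *
f,K,R,t=cam("top");P=cloud(f,K,R,t)
for x0 in range(150,700,50):
    print(x0,[int(np.max(P[...,2][(P[...,0]>=x0)&(P[...,0]<x0+50)&(P[...,1]>=y)&(P[...,1]<y+50)&(f["depth"]>0)],initial=-999)) for y in range(-600,-50,50)])
delta([504,-171.8,110],tool(-14.8))
E
```

```text
150 [-752, -748, 543, 339, -746, -748, -748, -746, -3, 2, 600]
200 [-750, 401, 446, 625, 637, 639, 618, -749, -749, 665, 623]
250 [338, 475, 567, 627, 634, -316, -317, -315, -316, -10, -213]
300 [339, 476, 542, -999, 6, 8, 7, 5, 5, 16, 6]
350 [-999, -999, 127, 10, 13, 11, 6, 9, 6, 20, 40]
400 [-999, -999, 128, -999, 6, 6, 8, 13, 15, 10, 7]
450 [-999, -999, 127, 0, 6, 6, 7, 35, 36, 13, 12]
500 [-999, -999, 128, -999, 7, 6, 7, 33, 36, 33, 11]
550 [-999, -999, 128, -999, 51, 7, 7, 10, 15, 11, 19]
600 [-999, -999, 127, -999, 57, 58, 58, 58, 82, 81, 49]
650 [-999, 147, 145, -999, 57, 58, 58, 60, 82, 78, 82]
d start axes [ 375.42 -197.39  103.94] d end axes [395.65 152.85 103.95] rv [  0.     0.   -48.86]
```

Units first: shifts go in shares of 62.5 mm and turns go in units of 2 degrees. So 50 mm is 0.8, 45 mm is 0.72, -9.8 degrees is -4.9.

```bash
echo '[0, 0, 0, 0, 0, -4.9, 91, 0, 0, 0, 0, 0, -4.9, 91, 0, 0, 0, 0, 0, -4.9, 91, 0, 0, 0, 0, 0, -4.9, 80, 0, 0, 0, 0, 0, -4.85, 70, 0.8, 0.304, 0, 0, 0, 0, 60, 0.8, 0.304, 0, 0, 0, 0, 60, 0.8, 0.304, 0, 0, 0, 0, 60, 0.8, 0.304, 0, 0, 0, 0, 60, 0.8, 0.304, 0.32, 0, 0, 0, 60, 0.8, 0.304, 0.48, 0, 0, 0, 60, 0.8, 0.304, 0.48, 0, 0, 0, 60, 0.72, 0.304, 0.32, 0, 0, 0, 60, 0, 0, 0, 0, 0, 0, 60]' > m.json && python3 inch.py m.json 30
python3 - <<'E'
from h import *
delta([504,-171.8,11],tool(-14.8))
E
```

```text
clock: 2.3
tool_pos: [503.4, -169.4, 112.4]
ee_rot: [[0.25, 0.968, -0.003], [0.968, -0.25, 0.001], [0.001, -0.003, -1.0]]
contact_force: [-0.6, -0.6, 0.5]
gripper_width: 60.1
finger_force: 0.0
d start axes [ -2.26   1.51 101.35] d end axes [ -2.19   1.23 101.35] rv [-0.16 -0.04  0.31]
```

Scaled: 35 mm is 0.56, 20 mm is 0.32, 0.3 degrees is 0.15.

```bash
echo '[-0.032, 0.0208, 0.56, 0, 0, 0.15, 40, 0, 0, 0.56, 0, 0, 0, 40, 0, 0, 0.32, 0, 0, 0, 40, 0, 0, 0.168, 0, 0, 0, 40, 0, 0, 0, 0, 0, 0, 40]' > m.json && python3 inch.py m.json
```

```text
clock: 2.92
tool_pos: [503.3, -174.9, 13.6]
ee_rot: [[0.26, 0.965, -0.0], [0.965, -0.26, -0.0], [-0.0, -0.0, -1.0]]
contact_force: [1.1, 0.2, 0.0]
gripper_width: 40.0
finger_force: 0.0
```

```bash
echo '[0, 0, 0, 0, 0, 0, 20, 0, 0, 0, 0, 0, 0, 5, 0, 0, 0, 0, 0, 0, 5, 0, 0, 0, 0, 0, 0, 5, 0, 0, 0, 0, 0, 0, 5]' > m.json && python3 inch.py m.json 35
```

```text
clock: 3.55
tool_pos: [503.5, -174.3, 14.0]
ee_rot: [[0.26, 0.966, 0.0], [0.966, -0.26, -0.0], [-0.0, 0.0, -1.0]]
contact_force: [-2.2, 0.8, 5.3]
gripper_width: 12.1
finger_force: 35.0
```

```bash
cat >> h.py <<'E'
EC=np.array([598.2,101.6]); EY=4.0; OFF=np.array([2.3,0,14.])  # panel origin in tool axes from TCP
def target(tx,tz,tilt,ty=0,off=None,yaw=EY): # tip at extractor (tx,ty,tz)
    off=OFF if off is None else off
    Rt=tool(yaw,tilt); c,s=np.cos(np.radians(EY)),np.sin(np.radians(EY))
    tip=np.array([EC[0]+c*tx-s*ty,EC[1]+s*tx+c*ty,tz])
    return tip-Rt@(off+[0,65,0]),Rt
E
echo '[0, 0, -0.24, 0, 0, 0, 5, 0, 0, -0.56, 0, 0, 0, 5, 0, 0, -0.8, 0, 0, 0, 5, 0, 0, -0.64, 0, 0, 0, 5, 0, 0, 0, 0, 0, 0, 5]' > m.json && python3 inch.py m.json
python3 - <<'E'
from h import *
p,Rt=target(52,90,12); print(p); delta(p,Rt)
delta([p[0],p[1],150],tool(4,0))
E
```

```text
clock: 4.18
tool_pos: [505.7, -175.1, 157.2]
ee_rot: [[0.26, 0.966, 0.008], [0.966, -0.26, -0.003], [-0.001, 0.008, -1.0]]
contact_force: [0.4, -0.6, -1.8]
gripper_width: 11.8
finger_force: 35.0
[589.71272635  98.70089565 117.20832631]
d start axes [286.22   9.69  39.82] d end axes [267.24 108.94  17.71] rv [ 12.36  -1.87 -18.99]
d start axes [286.19   9.97   7.03] d end axes [267.24 102.88   7.18] rv [  0.47   0.12 -19.05]
```

```bash
echo '[0, 0, 0, 0, 0, -2.5, 5, 0, 0, 0, 0, 0, -3.5, 5, 0.32, 0.128, 0, 0, 0, -3.5, 5, 0.64, 0.24, 0, 0, 0, 0, 5, 0.72, 0.272, 0, 0, 0, 0, 5, 0.72, 0.272, 0, 0, 0, 0, 5, 0.72, 0.272, 0, 0, 0, 0, 5, 0.64, 0.24, 0, 0, 0, 0, 5, 0.4, 0.16, 0, 0, 0, 0, 5, 0.112, 0.048, 0, 0, 0, 0, 5, 0, 0, 0, 2, 0, 0, 5, 0, 0, 0, 2, 0, 0, 5, 0, 0, 0, 2, 0, 0, 5, 0, 0, 0, 0, 0, 0, 5]' > m.json && python3 inch.py m.json
python3 - <<'E'
from h import *
f,K,R,t=cam("top"); g,K2,R2,t2=cam("scene")
a=cv2.resize(f["color"][130:235,250:410],None,fx=5,fy=5,interpolation=cv2.INTER_CUBIC)
b=cv2.resize(g["color"][120:240,220:380],None,fx=5,fy=5,interpolation=cv2.INTER_CUBIC)
cv2.imwrite("pics/top2.png",a[:,:,::-1]); cv2.imwrite("pics/sc2.png",b[:,:,::-1])
p,Rt=target(52,90,12); delta(p,Rt)
h=cv2.cvtColor(f["color"],cv2.COLOR_RGB2HSV); o=(h[...,0]>5)&(h[...,0]<22)&(h[...,1]>190)&(h[...,2]>170)
n,l,s,ce=cv2.connectedComponentsWithStats(o.astype(np.uint8))
for i in range(1,n):
    if s[i,4]>12: print(s[i],ce[i])
s=manip.get_state(); Rr=s["ee_rot"]; q=s["tool_pos"]+Rr@(OFF+[0,57,-5]); print("pred tongue mid",q,proj(K,R,t,q),proj(K2,R2,t2,q))
E
```

```text
clock: 5.92
tool_pos: [589.6, 97.1, 151.8]
ee_rot: [[-0.068, 0.976, -0.209], [0.998, 0.066, -0.015], [-0.001, -0.209, -0.978]]
contact_force: [-0.1, 0.2, -2.6]
gripper_width: 11.9
finger_force: 35.0
d start axes [ 1.32  8.4  34.57] d end axes [ 1.3   8.38 34.57] rv [-0.04  0.   -0.1 ]
[177 131  15   8  18] [183.94444444 135.05555556]
pred tongue mid [642.38667585 103.28075892 132.07099842] [[308.16414211 162.7680327 ]] [[287.63208082 173.03285433]]
```

View pics/top2.png

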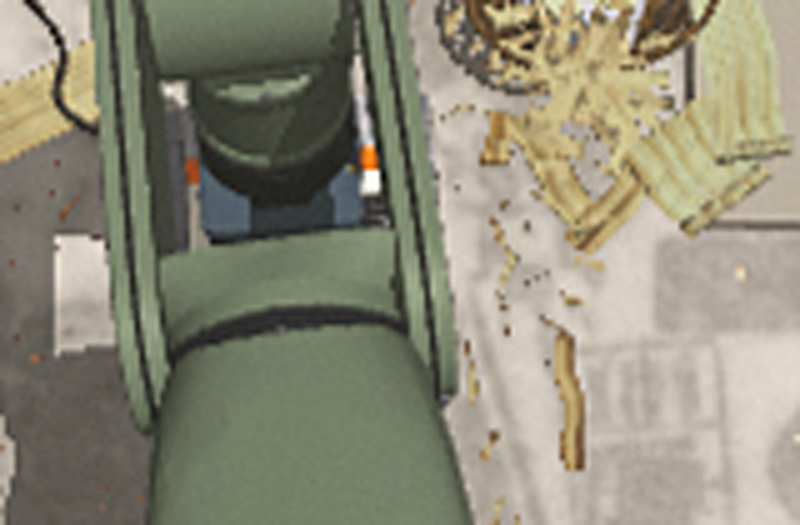

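View pics/sc2.png

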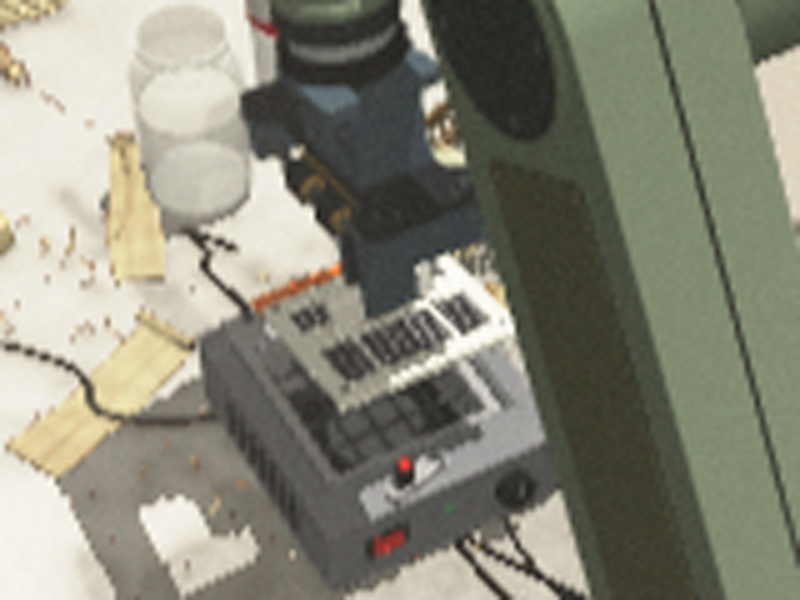

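The scene view shows the panel gripped and tilted above the pocket, tongue-left corner near (250,302) and front-left corner near (345,410) in the crop. Next I'll compare these with the predicted projections.

Run:
```python
from h import *
g,K,R,t=cam("scene"); s=manip.get_state(); Rr=s["ee_rot"]; T=s["tool_pos"]
for n,o in dict(tongueL_low=[62,65,0],tongueL_top=[62,65,-5],frontL_low=[62,-65,0],frontL_top=[62,-65,-8],frontR_low=[-62,-65,0]).items():
    q=T+Rr@(OFF+o); print(n,q.round(1),((proj(K,R,t,q)[0]-[220,120]+.5)*5-.5).round(1))
c,sn=np.cos(np.radians(4)),np.sin(np.radians(4)); A=np.array([[c,-sn],[sn,c]])
for n,x,y,z in(("FL",-95,85,68),("FR",-95,-85,68),("RL",95,85,68),("pivot",-76.5,0,75),("lipL",63,67,73)):
    q=np.r_[EC+A@[x,y],z]; print(n,((proj(K,R,t,q)[0]-[250,160]+.5)*5-.5).round(1))
```

```text
tongueL_low [644.8 165.8 125.9] [248.2 302.9]
tongueL_top [645.9 165.9 130.8] [246.9 296.7]
frontL_low [518.  157.1 153. ] [339.4 411. ]
frontL_top [519.6 157.2 160.8] [337.5 400.6]
frontR_low [526.4  33.4 153. ] [520.4 332.8]
FL [175.2 334.9]
FR [413.3 227.6]
RL [ 42.3 132.5]
pivot [281.9 253.1]
lipL [ 87.7 149.1]
```

Scaled: 14 mm is 0.224, 12 mm is 0.192.

```bash
echo '[0.0208, 0, 0.192, 0, 0, 0, 5, 0, 0, 0.224, 0, 0, 0, 5, 0, 0.032, 0.192, 0, 0, 0, 5, 0, 0, 0.128, 0, 0, 0, 5, 0, 0, 0, 0, 0, 0, 5]' > m.json && python3 inch.py m.json
python3 - <<'E'
from h import *
for a in((55,64,12),(72,62,12)): delta(*target(*a))
E
```

```text
clock: 6.7
tool_pos: [581.1, 98.8, 107.2]
ee_rot: [[-0.069, 0.975, -0.209], [0.998, 0.067, -0.015], [-0.0, -0.21, -0.978]]
contact_force: [-0.2, -0.8, -2.3]
gripper_width: 11.4
finger_force: 35.0
d start axes [-0.72 14.64 13.21] d end axes [-0.73 14.62 13.24] rv [-0.1   0.   -0.05]
d start axes [-0.71 31.68 11.6 ] d end axes [-0.73 31.66 11.66] rv [-0.1   0.   -0.05]
```

Scaled: 7 mm is 0.112, 6 mm is 0.096.

```bash
echo '[-0.0112, 0.112, 0.096, 0, 0, 0, 5, 0, 0.112, 0.08, 0, 0, 0, 5, 0, 0.0096, 0.032, 0, 0, 0, 5, 0, 0, 0, 0, 0, 0, 5]' > m.json && python3 inch.py m.json
python3 - <<'E'
from h import *
for a in((55,64,12),(66,61.5,12),(73,61,12)): delta(*target(*a))
E
```

```text
clock: 7.2
tool_pos: [593.2, 99.0, 92.0]
ee_rot: [[-0.069, 0.976, -0.208], [0.998, 0.067, -0.014], [-0.0, -0.209, -0.978]]
contact_force: [-0.4, 0.3, -1.9]
gripper_width: 11.7
finger_force: 35.0
d start axes [-0.03 -0.33  0.85] d end axes [-0.03 -0.33  0.85] rv [-0.04 -0.01 -0.06]
d start axes [-0.02 10.95  1.  ] d end axes [-0.03 10.95  1.01] rv [-0.04 -0.01 -0.06]
d start axes [-1.00e-02  1.79e+01  3.00e-02] d end axes [-0.03 17.9   0.04] rv [-0.04 -0.01 -0.06]
```

```bash
echo '[0, 0.016, 0.024, 0, 0, 0, 5, 0, 0.016, 0.024, 0, 0, 0, 5, 0, 0, 0, 0, 0, 0, 5]' > m.json && python3 inch.py m.json
python3 - <<'E'
from h import *
for a in((57,61,12),(66,61,12),(73,61,12)): delta(*target(*a))
E
```

```text
clock: 7.58
tool_pos: [594.5, 99.1, 88.9]
ee_rot: [[-0.069, 0.976, -0.208], [0.998, 0.067, -0.014], [-0.0, -0.208, -0.978]]
contact_force: [-0.3, -0.4, -2.2]
gripper_width: 11.7
finger_force: 35.0
d start axes [-0.04  0.3   0.6 ] d end axes [-0.04  0.3   0.6 ] rv [-0.01 -0.01 -0.06]
d start axes [-0.03  9.11 -1.27] d end axes [-0.04  9.11 -1.27] rv [-0.01 -0.01 -0.06]
d start axes [-0.02 15.95 -2.73] d end axes [-0.04 15.95 -2.73] rv [-0.01 -0.01 -0.06]
```

Scaled: 3 mm is 0.048, -0.6 mm is -0.0096.

```bash
echo '[0, 0.048, 0, 0, 0, 0, 5, 0, 0.048, -0.0096, 0, 0, 0, 5, 0, 0.048, -0.0096, 0, 0, 0, 5, 0, 0, 0, 0, 0, 0, 5]' > m.json && python3 inch.py m.json
```

```text
clock: 8.07
tool_pos: [603.9, 99.7, 88.2]
ee_rot: [[-0.069, 0.976, -0.207], [0.998, 0.067, -0.014], [-0.0, -0.208, -0.978]]
contact_force: [-0.5, 0.8, -1.1]
gripper_width: 11.8
finger_force: 35.0
```

Scaled: 2 mm is 0.032, -0.4 mm is -0.0064.

```bash
echo '[0, 0.032, -0.0064, 0, 0, 0, 5, 0, 0.032, -0.0064, 0, 0, 0, 5, 0, 0, 0, 0, 0, 0, 5]' > m.json && python3 inch.py m.json
python3 - <<'E'
from h import *
g,K,R,t=cam("scene")
b=cv2.resize(g["color"][140:240,230:360],None,fx=6,fy=6,interpolation=cv2.INTER_CUBIC); cv2.imwrite("pics/sc3.png",b[:,:,::-1])
for a in((73,61,12),(73.5,60.5,6),(73.5,60,0)): delta(*target(*a))
E
```

```text
clock: 8.45
tool_pos: [607.9, 100.0, 88.2]
ee_rot: [[-0.069, 0.976, -0.207], [0.998, 0.067, -0.014], [-0.0, -0.208, -0.978]]
contact_force: [-0.9, -0.3, -2.0]
gripper_width: 11.7
finger_force: 35.0
d start axes [-0.01  2.83 -0.64] d end axes [-0.01  2.83 -0.64] rv [ 0.   -0.01 -0.05]
d start axes [-0.01  2.32  6.61] d end axes [-0.01  1.61  6.82] rv [-6.   -0.   -0.05]
d start axes [-1.000e-02  2.040e+00  1.405e+01] d end axes [-1.000e-02 -9.300e-01  1.417e+01] rv [-12.     0.    -0.05]
```

View pics/sc3.png

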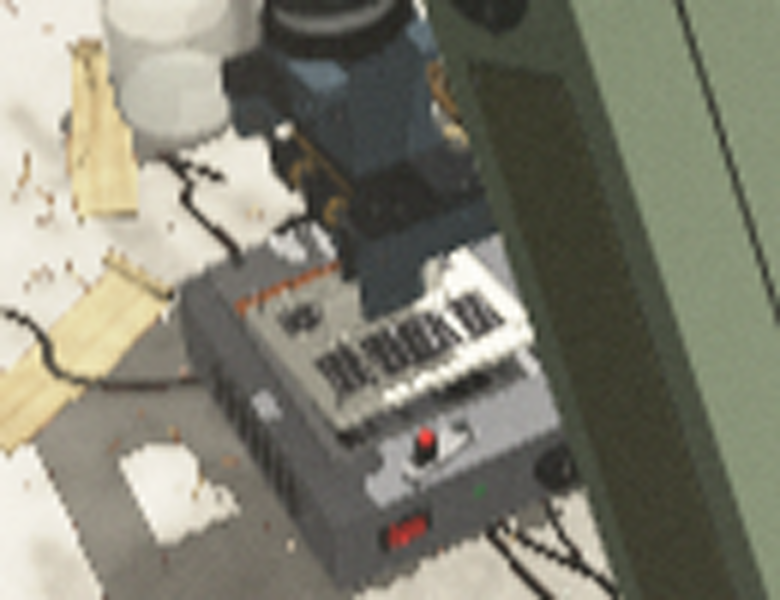

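The tongue is partly under the lip: its orange strip has narrowed, around (290,285) in the crop. The front is raised and the catch is clear, so I'll slide on until contact.

Scaled: 1 mm is 0.016, 1.5 mm is 0.024.

```bash
echo '[0, 0.024, -0.0048, 0, 0, 0, 5, 0, 0.016, -0.0032, 0, 0, 0, 5, 0, 0, 0, 0, 0, 0, 5]' > m.json && python3 inch.py m.json
python3 - <<'E'
from h import *
for a in((73,61,12),(73,60.5,6),(73,60,0)): delta(*target(*a))
E
```

```text
clock: 8.88
tool_pos: [610.3, 100.2, 88.2]
ee_rot: [[-0.069, 0.976, -0.207], [0.998, 0.067, -0.014], [-0.0, -0.208, -0.978]]
contact_force: [-0.2, 0.9, -1.8]
gripper_width: 12.0
finger_force: 35.0
d start axes [-0.03  0.32 -0.12] d end axes [-0.03  0.32 -0.12] rv [ 0.01 -0.01 -0.06]
d start axes [-0.03 -0.69  7.24] d end axes [-0.03 -1.44  7.13] rv [-5.99 -0.   -0.06]
d start axes [-0.03 -0.97 14.67] d end axes [-0.03 -3.99 14.15] rv [-11.99  -0.    -0.06]
```

```bash
echo '[0, -0.0048, 0.028, -0.75, 0, 0, 5, 0, -0.0056, 0.028, -0.75, 0, 0, 5, 0, -0.0056, 0.028, -0.75, 0, 0, 5, 0, -0.0056, 0.028, -0.75, 0, 0, 5, 0, 0, 0, 0, 0, 0, 5]' > m.json && python3 inch.py m.json
python3 - <<'E'
from h import *
for a in((73,60.5,6),(73,60,0)): delta(*target(*a))
E
```

```text
clock: 9.5
tool_pos: [607.1, 99.9, 81.6]
ee_rot: [[-0.069, 0.992, -0.105], [0.998, 0.068, -0.007], [-0.0, -0.105, -0.994]]
contact_force: [-1.0, -0.3, -1.4]
gripper_width: 11.9
finger_force: 35.0
d start axes [-0.02  1.1   0.27] d end axes [-0.02  1.1   0.27] rv [-0.05  0.   -0.05]
d start axes [-0.02  0.05  7.63] d end axes [-0.02 -0.75  7.6 ] rv [-6.05  0.   -0.05]
```

```bash
echo '[0, -0.0016, 0.0288, -0.75, 0, 0, 5, 0, -0.0016, 0.0288, -0.75, 0, 0, 5, 0, 0, 0, 0, 0, 0, 5, 0, -0.0016, 0.0192, -0.5, 0, 0, 5, 0, 0, 0, 0, 0, 0, 5]' > m.json && python3 inch.py m.json
python3 - <<'E'
from h import *
for a in((73,60.5,6),(73,60,0)): delta(*target(*a))
E
```

```text
clock: 10.12
tool_pos: [606.9, 99.9, 76.6]
ee_rot: [[-0.069, 0.997, -0.035], [0.998, 0.069, -0.003], [-0.0, -0.035, -0.999]]
contact_force: [-0.8, 0.6, -1.3]
gripper_width: 11.7
finger_force: 35.0
d start axes [-0.03  1.13 -4.61] d end axes [-0.03  0.81 -4.68] rv [ 3.98  0.   -0.06]
d start axes [-0.03 -0.43  2.66] d end axes [-0.03 -0.53  2.65] rv [-2.02  0.   -0.06]
```

```bash
echo '[0, -0.0032, 0.0192, -0.5, 0, 0, 5, 0, -0.0032, 0.0192, -0.5, 0, 0, 5, 0, 0, 0.0048, 0, 0, 0, 5, 0, 0, 0, 0, 0, 0, 5]' > m.json && python3 inch.py m.json
python3 - <<'E'
from h import *
delta(*target(73,60,0))
E
```

```text
clock: 10.62
tool_pos: [606.6, 99.9, 74.1]
ee_rot: [[-0.069, 0.998, 0.0], [0.998, 0.069, -0.0], [-0.0, 0.0, -1.0]]
contact_force: [-0.3, -0.2, -2.7]
gripper_width: 11.9
finger_force: 35.0
d start axes [-0.01 -0.3   0.09] d end axes [-0.01 -0.3   0.09] rv [ 0.01  0.   -0.06]
```

Scaled: 0.4 mm is 0.0064.

```bash
echo '[0, 0, 0.0064, 0, 0, 0, 5, 0, 0, 0.0064, 0, 0, 0, 5, 0, 0, 0, 0, 0, 0, 5]' > m.json && python3 inch.py m.json
```

```text
clock: 11.0
tool_pos: [606.8, 99.9, 74.0]
ee_rot: [[-0.069, 0.998, 0.001], [0.998, 0.069, 0.0], [-0.0, 0.001, -1.0]]
contact_force: [-2.5, -0.9, 5.8]
gripper_width: 11.8
finger_force: 35.0
```

The panel has landed: z is stuck at 74.0 with the force up 6 N. I'll open the fingers and lift off.

Scaled: -30 mm is -0.48, -50 mm is -0.8.

```bash
echo '[0, 0, 0, 0, 0, 0, 14, 0, 0, 0, 0, 0, 0, 30, 0, 0, 0, 0, 0, 0, 30, 0, 0, -0.16, 0, 0, 0, 30, 0, 0, -0.48, 0, 0, 0, 20, 0, -0.64, -0.64, 0, 0, 0, 5, 0, -0.8, -0.32, 0, 0, 0, 0, 0, -0.8, 0, 0, 0, 0, 0, 0, -0.8, 0, 0, 0, 0, 0, 0, -0.48, 0, 0, 0, 0, 0, 0, 0, 0, 0, 0, 0, 0]' > m.json && python3 inch.py m.json
python3 - <<'E'
from h import *
f,K,R,t=cam("top"); g,K2,R2,t2=cam("scene")
a=cv2.resize(f["color"][140:230,260:360],None,fx=5,fy=5,interpolation=cv2.INTER_CUBIC)
b=cv2.resize(g["color"][160:250,240:340],None,fx=5,fy=5,interpolation=cv2.INTER_CUBIC)
cv2.imwrite("pics/after.png",np.vstack([a,b])[:900:,:,::-1][:, :]) ; im=np.hstack([a,b])[:,:,::-1]; cv2.imwrite("pics/after.png",cv2.resize(im,(800,360)))
for nm,(f,K,R,t) in dict(top=(f,K,R,t),scene=(g,K2,R2,t2)).items():
    P=cloud(f,K,R,t); c,sn=np.cos(np.radians(4)),np.sin(np.radians(4))
    d=P[...,:2]-EC; x=d[...,0]*c+d[...,1]*sn; y=-d[...,0]*sn+d[...,1]*c
    for xx in(-87,-50,-30,-10,30,45): 
        m=(abs(x-xx)<5)&(abs(y)<58)&(abs(P[...,2]-70)<25); print(nm,xx,m.sum(),np.median(P[...,2][m]).round(1))
    h=cv2.cvtColor(f["color"],cv2.COLOR_RGB2HSV); r=((h[...,0]<6)|(h[...,0]>174))&(h[...,1]>170)&(h[...,2]>110)
    n,l,s,ce=cv2.connectedComponentsWithStats(r.astype(np.uint8))
    for i in range(1,n):
        p=ray(K,R,t,ce[i],91)[0]
        if s[i,4]>3 and 480<p[0]<560 and 60<p[1]<160: print("red",s[i],p)
E
```

```text
clock: 12.38
tool_pos: [385.6, 84.7, 174.0]
ee_rot: [[-0.069, 0.998, 0.001], [0.998, 0.069, 0.0], [0.0, 0.001, -1.0]]
contact_force: [0.4, 0.1, -0.1]
gripper_width: 0.4
finger_force: 0.0
top -87 128 70.2
top -50 125 68.7
top -30 124 66.9
top -10 123 67.1
top 30 126 66.9
top 45 124 67.9
red [302 208   3   3   8] [511.49288417 121.01414568  91.        ]
scene -87 101 70.6
scene -50 85 67.1
scene -30 91 64.7
scene -10 79 65.1
scene 30 36 66.3
scene 45 92 66.7
```

View pics/after.png

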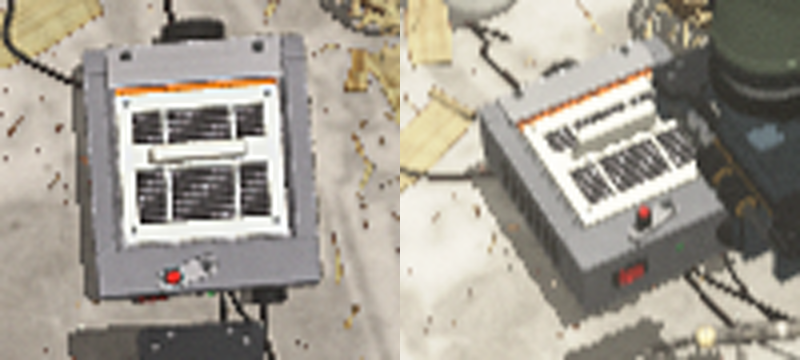

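The panel is seated flat: the top face reads about 67–68 mm and only a thin orange strip shows, at (195,88). The knob is still open at (173,277). I'll now take the catch knob.

```bash
echo '[0, 0, 0, 0, 0, 4.25, 40, 0, 0, 0, 0, 0, 4.25, 40, 0, 0, 0, 0, 0, 4.25, 40, 0, 0, 0, 0, 0, 4.25, 40, 0.48, 0.48, 0, 0, 0, 0, 40, 0.56, 0.56, 0.32, 0, 0, 0, 40, 0.4704, 0.416, 0.56, 0, 0, 0, 40, 0, 0, 0, 0, 0, 0, 40]' > m.json && python3 inch.py m.json 12
python3 - <<'E'
from h import *
delta([511.8,120.8,79],tool(-30))
E
```

```text
clock: 13.48
tool_pos: [515.1, 121.3, 114.8]
ee_rot: [[0.501, 0.866, -0.004], [0.866, -0.501, -0.001], [-0.003, -0.003, -1.0]]
contact_force: [-1.0, -0.5, 0.2]
gripper_width: 40.0
finger_force: 0.0
d start axes [-1.99 -2.48 35.86] d end axes [-2.1  -2.6  35.85] rv [-0.19  0.18 -0.05]
```

Scaled: 12 mm is 0.192, 9 mm is 0.144.

```bash
echo '[-0.032, -0.04, 0.192, 0, 0, 0, 40, 0, 0, 0.192, 0, 0, 0, 40, 0, 0, 0.144, 0, 0, 0, 40, 0, 0, 0, 0, 0, 0, 40, 0, 0, 0, 0, 0, 0, 20, 0, 0, 0, 0, 0, 0, 5, 0, 0, 0, 0, 0, 0, 5, 0, 0, 0, 0, 0, 0, 5]' > m.json && python3 inch.py m.json
```

```text
clock: 14.48
tool_pos: [510.7, 120.0, 85.5]
ee_rot: [[0.5, 0.866, 0.002], [0.866, -0.5, -0.001], [0.0, 0.002, -1.0]]
contact_force: [1.7, -2.9, 0.8]
gripper_width: 10.9
finger_force: 12.0
```

Scaled: 4 mm is 0.064, 2.5 mm is 0.04.

```bash
echo '[0, 0, 0, 0, 0, 0, 20, 0, 0, 0, 0, 0, 0, 20, 0, 0, 0.064, 0, 0, 0, 20, 0, 0, 0.04, 0, 0, 0, 20, 0, 0, 0, 0, 0, 0, 5, 0, 0, 0, 0, 0, 0, 5, 0, 0, 0, 0, 0, 0, 5]' > m.json && python3 inch.py m.json
python3 - <<'E'
from h import *
s=manip.get_state(); T=s["tool_pos"]; R0=s["ee_rot"]; piv=np.array([521.9,96.3])
a0=np.arctan2(*(T[:2]-piv)[::-1]); print(np.degrees(a0),np.linalg.norm(T[:2]-piv))
prev=T[:2]
for a in np.linspace(np.degrees(a0),4,10)[1:]:
    p=piv+26*np.array([np.cos(np.radians(a)),np.sin(np.radians(a))]); d=R0.T@np.r_[p-prev,0]; prev=p; print(a.round(1),d.round(2))
E
```

```text
clock: 15.35
tool_pos: [510.2, 119.8, 78.4]
ee_rot: [[0.501, 0.866, 0.0], [0.866, -0.501, -0.001], [-0.001, 0.001, -1.0]]
contact_force: [2.9, -4.0, -4.9]
gripper_width: 11.3
finger_force: 12.0
116.39990682746682 26.23161672900995
103.9 [ 4.22  3.81 -0.  ]
91.4 [3.46 4.48 0.  ]
78.9 [2.41 5.12 0.  ]
66.4 [1.25 5.52 0.  ]
54.0 [0.02 5.66 0.  ]
41.5 [-1.2   5.53  0.01]
29.0 [-2.37  5.14  0.01]
16.5 [-3.42  4.5   0.01]
4.0 [-4.32  3.66  0.01]
```

Scaled: 5.1 mm is 0.0816, 4.5 mm is 0.072.

```bash
echo '[0.0672, 0.0608, 0, 0, 0, 0, 5, 0.056, 0.072, 0, 0, 0, 0, 5, 0.0384, 0.0816, 0, 0, 0, 0, 5, 0, 0, 0, 0, 0, 0, 5]' > m.json && python3 inch.py m.json
```

```text
clock: 15.85
tool_pos: [524.2, 124.1, 78.3]
ee_rot: [[0.503, 0.864, -0.006], [0.864, -0.503, 0.003], [-0.0, -0.007, -1.0]]
contact_force: [-3.4, 3.5, -0.7]
gripper_width: 11.7
finger_force: 12.0
```

```bash
echo '[0.0192, 0.088, 0, 0, 0, 0, 5, 0, 0.0912, 0, 0, 0, 0, 5, -0.0192, 0.088, 0, 0, 0, 0, 5, 0, 0, 0, 0, 0, 0, 5]' > m.json && python3 inch.py m.json
python3 - <<'E'
from h import *
s=manip.get_state();d=s["tool_pos"][:2]-[521.9,96.3];print(np.degrees(np.arctan2(d[1],d[0])),np.linalg.norm(d))
p=[521.9+25.94,96.3+1.8,s["tool_pos"][2]]; delta(p,s["ee_rot"])
E
```

```text
clock: 16.35
tool_pos: [540.2, 116.6, 78.7]
ee_rot: [[0.503, 0.864, -0.002], [0.864, -0.503, 0.005], [0.003, -0.004, -1.0]]
contact_force: [-1.9, 6.5, -1.3]
gripper_width: 11.7
finger_force: 12.0
48.10001101490842 27.335492971090655
d start axes [-12.16  15.97  -0.11] d end axes [-12.16  15.97  -0.11] rv [0. 0. 0.]
```

Units first: shifts go in shares of 62.5 mm and turns go in units of 2 degrees. So 5.3 mm is 0.0848, 5 mm is 0.08.

```bash
echo '[-0.0288, 0.0848, 0, 0, 0, 0, 5, -0.048, 0.08, 0, 0, 0, 0, 5, -0.0608, 0.0672, 0, 0, 0, 0, 5, -0.056, 0.04, 0, 0, 0, 0, 5, 0, 0, 0, 0, 0, 0, 5]' > m.json && python3 inch.py m.json
```

```text
clock: 16.98
tool_pos: [547.8, 99.1, 78.8]
ee_rot: [[0.504, 0.864, -0.004], [0.864, -0.504, 0.008], [0.005, -0.008, -1.0]]
contact_force: [-3.8, 11.3, 0.1]
gripper_width: 11.2
finger_force: 12.0
```

```bash
echo '[-0.0272, 0.0176, 0, 0, 0, 0, 5, -0.0272, 0.0176, 0, 0, 0, 0, 5, 0, 0, 0, 0, 0, 0, 5]' > m.json && python3 inch.py m.json
python3 - <<'E'
from h import *
s=manip.get_state();d=s["tool_pos"][:2]-[521.9,96.3];print(np.degrees(np.arctan2(d[1],d[0])),np.linalg.norm(d))
E
```

```text
clock: 17.35
tool_pos: [547.7, 98.7, 78.8]
ee_rot: [[0.506, 0.863, -0.004], [0.863, -0.506, 0.014], [0.01, -0.011, -1.0]]
contact_force: [-4.8, 21.3, -0.5]
gripper_width: 11.1
finger_force: 12.0
5.277371842796832 25.94997937303292
```

The knob is against its stop: it isn't moving and the force is rising. I'll release, lift and look.

Scaled: -50 mm is -0.8, -30 mm is -0.48.

```bash
echo '[0, 0, 0, 0, 0, 0, 28, 0, 0, 0, 0, 0, 0, 28, 0, 0, -0.16, 0, 0, 0, 28, 0, 0, -0.48, 0, 0, 0, 28, 0, 0, -0.8, 0, 0, 0, 28, -0.32, -0.8, -0.32, 0, 0, 0, 28, -0.32, -0.8, 0, 0, 0, 0, 28, -0.32, -0.8, 0, 0, 0, 0, 28, -0.32, -0.8, 0, 0, 0, 0, 28, 0, 0, 0, 0, 0, 0, 28]' > m.json && python3 inch.py m.json
python3 - <<'E'
from h import *
f,K,R,t=cam("top"); g,K2,R2,t2=cam("scene")
a=cv2.resize(f["color"][140:230,260:360],None,fx=4,fy=4,interpolation=cv2.INTER_CUBIC)
b=cv2.resize(g["color"][160:250,240:340],None,fx=4,fy=4,interpolation=cv2.INTER_CUBIC)
cv2.imwrite("pics/fin.png",np.hstack([a,b])[:,:,::-1])
for f,K,R,t in((f,K,R,t),(g,K2,R2,t2)):
    h=cv2.cvtColor(f["color"],cv2.COLOR_RGB2HSV); r=((h[...,0]<6)|(h[...,0]>174))&(h[...,1]>150)&(h[...,2]>110)
    n,l,s,ce=cv2.connectedComponentsWithStats(r.astype(np.uint8))
    for i in range(1,n):
        p=ray(K,R,t,ce[i],91)[0]
        if s[i,4]>2 and 480<p[0]<580 and 60<p[1]<160: print("red",s[i],p)
E
```

```text
clock: 18.6
tool_pos: [333.6, 121.7, 189.4]
ee_rot: [[0.5, 0.866, 0.0], [0.866, -0.5, 0.0], [0.0, -0.0, -1.0]]
contact_force: [1.0, -0.0, 0.1]
gripper_width: 28.1
finger_force: 0.0
red [309 196   3   3   7] [546.75029627  99.07438663  91.        ]
red [302 202   2   2   4] [542.84742498  98.16955123  91.        ]
```

View pics/fin.png

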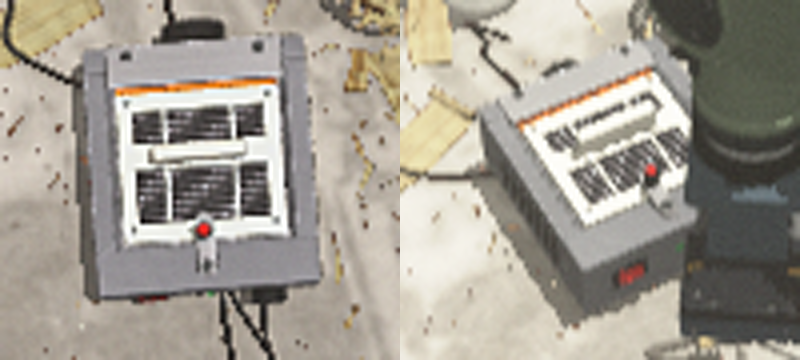

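The knob at (204,229) is over the panel's front edge with the arm pointing to the rear, so the catch is fully closed. The panel is flat.

```bash
python3 -c "
from workcell import manip
print(manip.sign_off())"
```

```text
the job is handed in; nothing more can be done
None
```

The filter panel is hooked under the rear lip and lying flat in its pocket, the catch is swung round to its stop over the front edge, and I handed the job in at about 18.7 s of the 46 s allowed, with no verdict returned.

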